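# Close the roller drawer and the pin box on a wig-maker's bench

### The job

Tidy up the wig-maker's bench: with the fingertips, push the drawer that holds the hair rollers fully home, and push the lid of the pin box down until it is flat shut, in either order and gently, without slamming. Leave the drawer with the combs standing open just as it is, and leave everything else on the bench where it is. Only push: nothing is grasped, lifted or pulled further open.

Things in the scene. Friction and masses are not known exactly. Their poses are not given: they have to be found in the camera images.
- roller_unit: plywood unit with one drawer, fixed to the table, 140 mm square in plan and 80 mm high (open-fronted carcass; top surface 80 mm above the table); origin under the centre of the carcass, its own -x points out of the drawer front towards the robot, its y runs along the front, z up. Its drawer holds two rows of white hair rollers (28 mm thick)
- roller_drawer (a joint): how far the drawer with the rollers stands out, m: 0 fully home, grows towards the robot; stops at 0.12. Starts 0.045 to 0.075. It slides with about 1.2 N of friction and stays where it is left
- roller_pull (a point): middle of the outer (robot-side) face of the roller drawer's pull, a flat wooden strip 60 mm wide, 10 mm high, sticking 12 mm out of the drawer front, 55 mm above the table. It moves with the drawer. The front itself is a flat panel 140 mm wide, from 2 to 80 mm above the table. Axes as the unit's: +x is the way to push it shut
- comb_unit: plywood unit with one drawer, fixed to the table, 140 mm square in plan and 80 mm high (open-fronted carcass; top surface 80 mm above the table); origin under the centre of the carcass, its own -x points out of the drawer front towards the robot, its y runs along the front, z up. The same unit again; its drawer holds flat black combs
- comb_drawer (a joint): how far the drawer with the combs stands out, m: same meaning and starts. It is to be left as it is
- comb_pull (a point): middle of the outer (robot-side) face of the comb drawer's pull, a flat wooden strip 60 mm wide, 10 mm high, sticking 12 mm out of the drawer front, 55 mm above the table. It moves with the drawer. The front itself is a flat panel 140 mm wide, from 2 to 80 mm above the table. Axes as the unit's: +x is the way to push it shut
- pin_box: plywood pin box, fixed to the table, 140 mm square in plan, rim 80 mm above the table, walls 7 mm, pins on a cork floor inside; origin under its centre, its own -x side faces the robot. The three boxes stand in a row in any order, up to 10 degrees askew
- pin_lid (a joint): lid angle, rad: 0 flat shut, grows as it opens upward and away from the robot, pi/2 is upright. Starts 0.85 to 1.25. The stiff hinge holds the lid at any angle, so it must be pushed all the way down (about 1.5 to 2.5 N near its free edge)
- lid_hinge (a point): middle of the lid's hinge line, on the box's far (+x) rim, on the lid's underside, 80 mm above the table. Axes turn with the lid: -x to the free edge, z out of the lid's outer face, y along the hinge
- lid_edge (a point): middle of the lid's free edge, on its outer face (the face that is uppermost when shut). The lid is a flat board 140 mm from hinge to free edge, 140 mm wide and 8 mm thick, with a 60 mm wide tab 11 mm beyond the free edge. Axes as lid_hinge
- spray_bottle: white spray bottle, upright, 48 mm across, 150 mm high; origin under its centre
- glue_jar: small amber jar with a cap, upright, 40 mm across, 50 mm high; origin under its centre
- big_roller: large hair roller standing on end, 37 mm across, 55 mm high; origin under its centre
- hair_brush: hair brush lying flat, 200 mm long, along its own x; origin under its centre
- mug: white mug, 76 mm across, 90 mm high, handle at its +y; origin under its centre
- tail_comb: black tail comb lying flat, 200 mm long along its own x, 5 mm thick; origin on its underside near mid-length
- tape_puck: flat grey tape reel, 52 mm across, 18 mm high, lying on the rear half of the top of the comb unit; origin under its centre

How it is judged (in metres and radians):
At the end, for the whole second after the job is handed in: The roller drawer is within 4 mm of fully home, the pin box lid within 0.04 rad of flat shut, the comb drawer within 10 mm of where it stood, and every loose thing at rest within 20 mm of where it stood (value of joint roller_drawer below 0.004 m and value of joint pin_lid below 0.04 rad and value of joint comb_drawer above 0.03 m and distance of comb_pull from where it was at the start of the episode below 0.01 m and distance of each of spray_bottle, glue_jar, big_roller, hair_brush, mug, tail_comb, tape_puck from where it was at the start of the episode below 0.02 m and linear speed of each of spray_bottle, glue_jar, big_roller, hair_brush, mug, tail_comb, tape_puck below 0.02 m/s); the robot touches nothing.
It fails at once if the comb drawer is moved by more than 10 mm (distance of comb_pull from where it was at the start of the episode above 0.01 m).
It fails at once if the roller drawer is pulled out beyond 90 mm, or the lid lifted to 1.5 rad or more (value of joint roller_drawer above 0.09 m or value of joint pin_lid above 1.5 rad).
It fails at once if the roller drawer is slammed (faster than 0.5 m/s) (velocity of joint roller_drawer below -0.5 m/s).
It fails at once if the lid is slammed (faster than 4 rad/s) (velocity of joint pin_lid below -4 rad/s).
It fails at once if a loose thing on the bench is lifted, carried or pushed more than 20 mm away (distance of any of spray_bottle, glue_jar, big_roller, hair_brush, mug, tail_comb, tape_puck from where it was at the start of the episode above 0.02 m).
It also fails if it takes over 48 s, if anything falls off the work surface, if the arm or the gripper's body presses on something with over 40 N, if the wrist force passes 120 N, or if a joint passes its speed limit or range.

### The arm

A 6-joint arm with a two-finger parallel gripper is mounted at the origin on the work surface. World frame = base frame: x ahead of the robot, y to its left, z up, the work surface at z = 0. Lengths are in mm, angles in rad, forces in N, time in s.
With the tool pointing down it reaches from about 400 to 925 mm from the base axis. Payload 12.5 kg.
Tool frame: the origin (TCP) lies midway between the tips of the shut fingers; the grasp point (between the pads) lies 19 mm behind it; z points along the fingers, y is the line along which they close (so a half turn about z gives the same grasp; the last joint's range is limited). The gripper opens to 95 mm and grips with 3 to 60 N. Pads are 20 mm wide; open, the fingers measure 119 mm over their backs; the gripper's body (75 mm by 180 mm) begins 59 mm behind the grasp point.
Start: joints at [-1.243, 0.491, 1.559, -0, 1.092, -0.106], TCP at [262.726, -567.121, 178.461] pointing down, gripper open.
Joint ranges: [-3.1, 3.1], [-0.84, 2.19], [0.05, 2.79], [-1.13, 4.28], [0.06, 2.93], [-2.69, 2.69]. Speed limits (rad/s): [2.22, 2.22, 2.79, 3.14, 3.14, 3.14].

### API

Orientations are given as [roll, pitch, yaw] about the fixed x, y, z axes, in that order (R = Rz(yaw) Ry(pitch) Rx(roll)).
In Python, from cell import env gives the robot as it stands.
- The arm moves only by the tool arm_command, never from a script. Its argument "targets" is a list of rows, each a list of 5 numbers: the shift along the tool's x, y, z in mm, then the turn about the tool's z in degrees, then the opening, from 0 (shut) to 1 (fully open). In form: [[tx, ty, tz, roll, fingers], ...]. A call has 1 to 5 rows; each row is the pose to reach, as a shift and turn from the pose commanded when the call began, along the tool's axes at that moment; what a row does not reach only later rows make up. A row lasts 1/10 s, in which the tool goes at most 50 mm and 8.59 degrees, less where a joint would pass 70% of its speed; a pose out of reach is approached as far as the arm can. A call with a gripper value outside its range is refused whole. The fingers move at their own pace and stop on an object; the grip force is fixed at half the most. Time passes only in rows, so rows that repeat a pose let the fingers close. It gives the time, the measured TCP pose, the force, the opening and the grip force at its end, in the units of the state.
- env.state(): the state, without advancing time (a new reading comes with each control period).
- env.read_camera(name): name is "side" or "top" or "wrist"; returns a dict with "frame" (384x512x3 uint8, red, green, blue), "vertical_fov" (degrees; the focal length in pixels is half the picture's height over the tangent of half this angle, whatever the lens; pixels are square), "cx", "cy" (the principal point, pixels), "world_from_camera" (4x4, takes a point from camera to world coordinates); the wrist camera has in their place "hand_eye" (4x4, takes a point from camera to tool coordinates, whose origin is the TCP and whose axes are the flange's). Camera axes: x right, y down, z forward; pixel columns grow to the right and rows downward; lengths in mm; the calibration is good to about 2 mm. A picture is of the moment at which its call begins: read the wrist's pose just before it. There is no depth.
- env.job_done(): hands the job in; it is judged then, once.
The state is a dict: "t": time; "joints": joint angles; "qvel": joint speeds; "tau": joint torques, N m; "eef_pos": TCP position; "tcp_rot": TCP orientation; "ft_force": force on the tool from outside, world axes, zero at the start; "moment": the same for the moment, N m; "opening": opening from 0.0 (shut) to 1.0 (fully open); "grip_force": force on a finger pad.
Only numpy, scipy, OpenCV 4.12 (cv2) and the standard library are available. Lean on these libraries where they do the work, as an engineer would, in place of code of your own. Each camera call takes 0.05 s, during which the arm holds its last target. There are 200 camera calls.

## Working session

There is one attempt and no reset: what is moved stays moved. The work goes in short steps, Python scripts to look and compute and a tool call to move; the robot and the scene stay as the last step left them, time stands still between calls to the robot, and variables do not carry over. Pictures are saved under pics/ and viewed, at most 10 in all, crops included, and the job is handed in when it is done.

Besides the shell and the picture viewer there is one more tool, called after "Emit:" by a JSON object that holds its "op" and its "data". arm_command: Moves the arm, as the interface text tells. Its arguments: {"type":"object","properties":{"targets":{"type":"array","items":{"type":"array","items":{"type":"number"}}}},"required":["targets"]}

```bash
ls; mkdir -p pics; python3 - <<'E'
from cell import env
import cv2,numpy as np,pickle
s=env.state(); print({k:np.round(v,3) for k,v in s.items()})
d={}
for n in("top","side"):
    c=env.read_camera(n); d[n]=c; cv2.imwrite(f"pics/{n}0.png",c["frame"][:,:,::-1]); print(n,c["vertical_fov"],c["cx"],c["cy"],np.round(c["world_from_camera"],3).tolist())
pickle.dump(d,open("cams0.pkl","wb"))
E
```

```text
pics
{'t': np.float64(0.0), 'joints': array([-1.243,  0.492,  1.559,  0.   ,  1.092, -0.106]), 'qvel': array([ 0.   , -0.001,  0.001, -0.002, -0.001, -0.001]), 'tau': array([-0.0000e+00, -6.1265e+01, -2.5819e+01,  6.9000e-02,  4.8000e-02,
       -0.0000e+00]), 'eef_pos': array([ 262.642, -566.853,  177.867]), 'tcp_rot': array([-3.141, -0.   ,  0.434]), 'ft_force': array([ 0.177,  0.078, -0.921]), 'moment': array([ 0.033, -0.044, -0.009]), 'grip_force': np.float64(0.0), 'opening': np.float64(1.002)}
top 55.812919241429775 256.01491077941427 198.2481822499291 [[0.016, -0.982, 0.189, 388.038], [-1.0, -0.019, -0.017, 14.09], [0.021, -0.189, -0.982, 1039.119], [0.0, 0.0, 0.0, 1.0]]
side 53.44059922839855 250.0851003088243 194.12657660595747 [[0.994, -0.068, 0.086, 506.852], [-0.11, -0.632, 0.767, -775.048], [0.002, -0.772, -0.635, 735.948], [0.0, 0.0, 0.0, 1.0]]
```

View pics/top0.png

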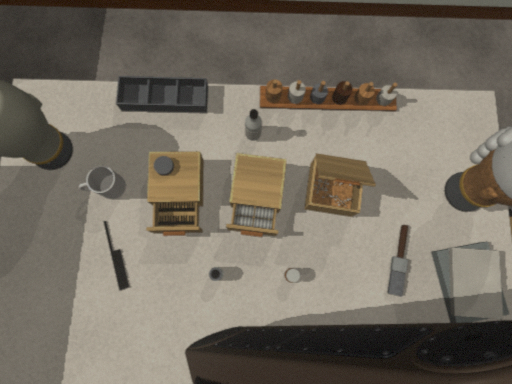

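View pics/side0.png

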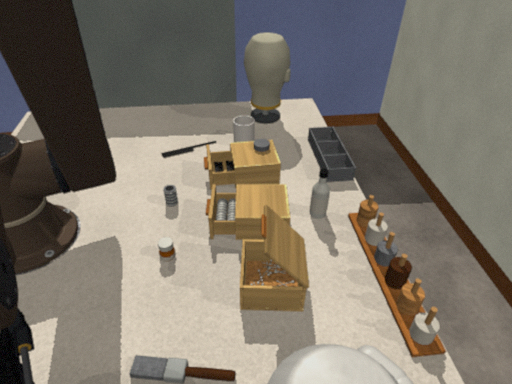

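The top view shows the comb unit on the left (pull at about 174,233, puck at 164,165), the roller unit in the middle (pull at about 252,233) and the pin box on the right with its lid up (free edge about 316,157 to 373,182). The loose things near the robot are the big roller (215,273) and the glue jar (293,275). The side view agrees. I'll zoom in to get the corners.

```bash
python3 - <<'E'
import cv2,pickle
d=pickle.load(open("cams0.pkl","rb"))
f=d["top"]["frame"][145:290,200:385,::-1]; cv2.imwrite("pics/topc.png",cv2.resize(f,None,fx=4,fy=4,interpolation=cv2.INTER_CUBIC))
f=d["side"]["frame"][175:315,195:315,::-1]; cv2.imwrite("pics/sidec.png",cv2.resize(f,None,fx=4,fy=4,interpolation=cv2.INTER_CUBIC))
E
```

```text
(no output)
```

View pics/topc.png

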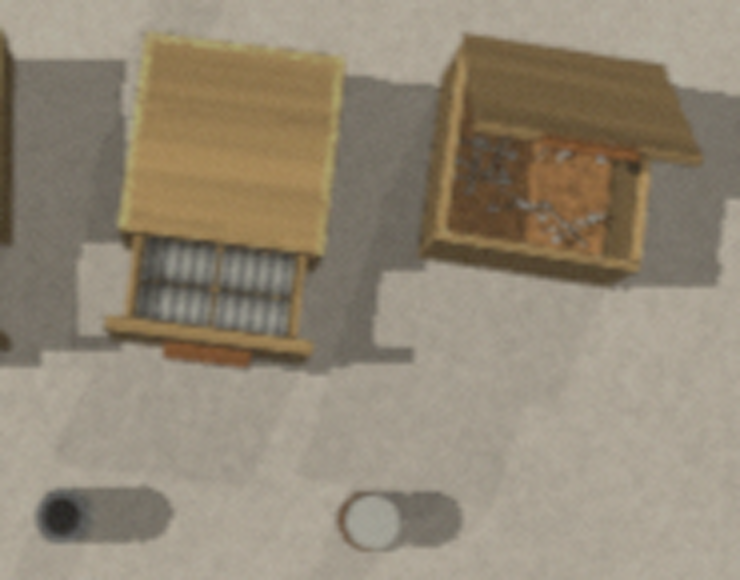

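View pics/sidec.png

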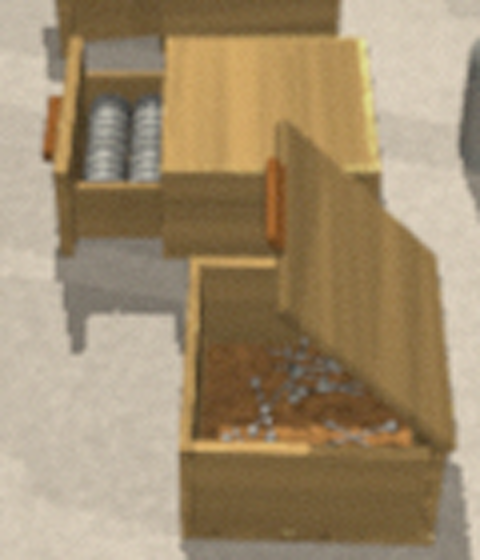

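The crops give good corners: the roller top, the drawer front and pull (164..250, 363 in the crop), the pin box rim, and the lid's free edge and hinge corners in both views. I'll cast rays onto z=80 for the boxes and triangulate the lid.

```bash
cat > h.py <<'E'
import numpy as np
def ray(c,u,v):
    f=192/np.tan(np.radians(c["vertical_fov"])/2); T=np.array(c["world_from_camera"])
    return T[:3,3],T[:3,:3]@np.array([(u-c["cx"])/f,(v-c["cy"])/f,1])
def plane(c,u,v,z):
    o,d=ray(c,u,v); return o+d*(z-o[2])/d[2]
def tri(r1,r2):
    (o1,d1),(o2,d2)=r1,r2; n=np.cross(d1,d2)
    s=np.linalg.solve(np.c_[d1,-d2,n],o2-o1); a,b=o1+s[0]*d1,o2+s[1]*d2
    return (a+b)/2,np.linalg.norm(a-b)
def local(T,p): return T
E
python3 - <<'E'
from h import *; import pickle
d=pickle.load(open("cams0.pkl","rb")); t,s=d["top"],d["side"]
np.set_printoptions(precision=1,suppress=True)
tp=lambda u,v:(200+(u+.5)/4-.5,145+(v+.5)/4-.5)
sp=lambda u,v:(195+(u+.5)/4-.5,175+(v+.5)/4-.5)
for n,L,z in(("roller top TL TR BR BL",[(148,34),(345,58),(322,252),(121,230)],80),("front edge L R",[(107,331),(310,355)],80),("pull outer L R",[(164,355),(250,366)],60),
  ("pin rim near L R",[(428,243),(636,271)],80),("hinge L R",[(463,37),(662,67)],88),("jar top",[(371,521)],50),("bigroller",[(62,517)],55)):
    P=np.array([plane(t,*tp(*p),z) for p in L]); print(n,P[:,:2].tolist() if 0 else P[:,:2].round(1).tolist(), "mean",P.mean(0)[:2])
for n,a,b in(("freeL",(468,128),(283,120)),("freeR",(702,162),(285,315)),("hingeL",(463,37),(436,254)),("hingeR",(662,67),(450,447)),("pull mid top",(207,352),(50,112))):
    print(n,*tri(ray(t,*tp(*a)),ray(s,*sp(*b))))
E
```

```text
roller top TL TR BR BL [[698.4, 52.6], [684.2, -83.5], [548.4, -68.1], [560.7, 67.1]] mean [622.9  -8. ]
front edge L R [[492.6, 74.4], [479.1, -60.3]] mean [485.9   7. ]
pull outer L R [[479.3, 36.7], [472.9, -21.4]] mean [476.1   7.7]
pin rim near L R [[555.9, -139.5], [539.5, -279.6]] mean [ 547.7 -209.6]
hinge L R [[698.5, -163.8], [680.1, -300.5]] mean [ 689.3 -232.2]
jar top [[371.7, -104.0]] mean [ 371.7 -104. ]
bigroller [[371.2, 101.9]] mean [371.2 101.9]
freeL [ 610.4 -148.1  183.6] 1.8198122083021995
freeR [ 591.4 -290.4  185.1] 1.2207078421786985
hingeL [ 701.2 -164.6   84.4] 3.0093984813285
hingeR [ 680.3 -301.3   85.3] 1.2120478642695272
pull mid top [479.9   7.7  68.8] 2.023402100511085
```

Poses found:

| Item | Position (mm) | Yaw or angle |
|---|---|---|
| Roller unit | centre ~(623,-8), pull face ~(476,8) | yaw ≈ -6° |
| Pin lid | hinge mid ~(690,-232), free edge ~(601,-219,184) | θ ≈ 0.85, yaw ≈ -8° |

One tool yaw of -7° suits both. First I'll lift, turn and shut the fingers.

Emit:
{"op": "arm_command", "data": {"targets": [[0,0,-40,8,0],[0,0,-80,16,0],[0,0,-120,24,0],[35,-30,-120,32,0],[70,-58,-120,32,0]]}}

```text
t: 0.6
eef_pos: [301.8, -484.5, 298.8]
tcp_rot: [3.141, -0.001, -0.131]
ft_force: [0.3, 0.6, -0.3]
opening: 0.639
grip_force: 0.0
```

```bash
cat >> h.py <<'E'
from scipy.spatial.transform import Rotation as Ro
def go(s,p):  # tool-axis shift from the measured pose to world point p
    return np.round(Ro.from_euler("xyz",s["tcp_rot"]).inv().apply(np.array(p)-s["eef_pos"]),1)
E
python3 - <<'E'
from h import *; from cell import env
s=env.state(); print(s["eef_pos"],s["tcp_rot"],s["joints"],s["opening"])
for p in((430,-224,298),(631,-224,240)): print(go(s,p))
E
```

```text
[ 301.79857109 -484.51063956  298.82489382] [ 3.14072528e+00 -6.33178897e-04 -1.31427821e-01] [-1.12945328e+00  3.13286312e-01  1.51941644e+00  6.42510305e-05
  1.30781780e+00  5.72754468e-01] 0.6387354887916586
[  93.  -275.1    0.6]
[ 292.2 -301.5   58.7]
```

Emit:
{"op": "arm_command", "data": {"targets": [[15,-45,0,0,0],[30,-90,0,0,0],[45,-135,0,0,0],[60,-180,0,0,0],[80,-225,0,0,0]]}}

```text
t: 1.1
eef_pos: [409.3, -269.9, 298.4]
tcp_rot: [3.142, 0.0, -0.125]
ft_force: [-0.0, -0.6, 0.2]
opening: 0.217
grip_force: 0.0
```

Emit:
{"op": "arm_command", "data": {"targets": [[45,-17,0,0,0],[90,-34,0,0,0],[135,-51,0,0,0],[175,-68,0,0,0],[210,-77,15,0,0]]}}

```text
t: 1.6
eef_pos: [629.7, -220.3, 284.4]
tcp_rot: [3.141, -0.003, -0.123]
ft_force: [-0.5, -0.5, 1.0]
opening: 0.004
grip_force: 0.0
```

```bash
python3 - <<'E'
from h import *; from cell import env; import cv2
s=env.state(); print(s["eef_pos"],s["tcp_rot"],s["opening"],s["ft_force"],go(s,(631,-224,200)))
c=env.read_camera("side"); f=c["frame"][60:340,130:330,::-1]; cv2.imwrite("pics/s1.png",cv2.resize(f,None,fx=2,fy=2))
E
```

```text
[ 629.74600455 -220.25145283  284.43940402] [ 3.14090548e+00 -2.52031841e-03 -1.23446229e-01] 0.004472458245803157 [-0.47820232 -0.46055557  0.96187693] [ 1.5  3.5 84.4]
```

View pics/s1.png

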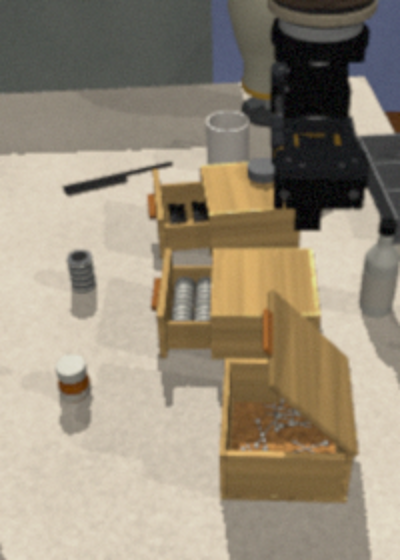

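The shut gripper hangs above the pin lid (tip at about 305,220 in the crop) and everything looks undisturbed. Now down to just above the lid.

Emit:
{"op": "arm_command", "data": {"targets": [[0,0,25,0,0],[0,0,50,0,0],[0,0,75,0,0],[0,0,90,0,0],[0,0,95,0,0]]}}

```text
t: 2.15
eef_pos: [626.4, -221.2, 186.3]
tcp_rot: [-3.141, 0.003, -0.125]
ft_force: [0.3, 0.1, 0.2]
opening: 0.005
grip_force: 0.0
```

Emit:
{"op": "arm_command", "data": {"targets": [[0,0,5,0,0],[0,0,10,0,0],[0,0,15,0,0],[0,0,20,0,0],[0,0,25,0,0]]}}

```text
t: 2.65
eef_pos: [627.2, -221.5, 163.3]
tcp_rot: [3.141, -0.0, -0.125]
ft_force: [-0.4, 0.2, -0.1]
opening: 0.005
grip_force: 0.0
```

Emit:
{"op": "arm_command", "data": {"targets": [[-2,0,5,0,0],[-5,0,10,0,0],[-8,0,15,0,0],[-11,0,20,0,0],[-14,0,25,0,0]]}}

```text
t: 3.15
eef_pos: [613.1, -219.8, 138.2]
tcp_rot: [3.141, -0.0, -0.125]
ft_force: [0.7, -0.9, 1.1]
opening: -0.0
grip_force: 0.6
```

Emit:
{"op": "arm_command", "data": {"targets": [[-3,0,5,0,0],[-6,0,10,0,0],[-9,0,15,0,0],[-12,0,20,0,0],[-15,0,25,0,0]]}}

```text
t: 3.65
eef_pos: [598.1, -217.8, 113.0]
tcp_rot: [3.142, 0.0, -0.125]
ft_force: [0.6, -0.2, 1.6]
opening: 0.005
grip_force: 0.5
```

Emit:
{"op": "arm_command", "data": {"targets": [[-3,0,4,0,0],[-6,0,8,0,0],[-9,0,12,0,0],[-12,0,16,0,0],[-15,0,20,0,0]]}}

```text
t: 4.15
eef_pos: [583.3, -216.0, 93.2]
tcp_rot: [3.141, -0.0, -0.125]
ft_force: [2.0, -0.0, 0.5]
opening: 0.006
grip_force: 0.4
```

Nearly flat. The last millimetres go slowly, watching the force.

Emit:
{"op": "arm_command", "data": {"targets": [[0,0,2,0,0],[0,0,4,0,0],[0,0,5,0,0],[0,0,6,0,0],[0,0,6,0,0]]}}

```text
t: 4.65
eef_pos: [583.6, -216.0, 87.4]
tcp_rot: [3.141, 0.0, -0.125]
ft_force: [0.2, -0.2, 1.2]
opening: 0.005
grip_force: 0.2
```

Emit:
{"op": "arm_command", "data": {"targets": [[0,0,0.5,0,0],[0,0,1,0,0],[0,0,1.5,0,0],[0,0,2,0,0],[0,0,2,0,0]]}}

```text
t: 5.15
eef_pos: [583.5, -216.0, 85.3]
tcp_rot: [3.142, 0.0, -0.125]
ft_force: [-0.1, 0.3, 0.4]
opening: 0.007
grip_force: 0.3
```

```bash
python3 - <<'E'
from h import *; from cell import env; import cv2
print(env.state()["ft_force"])
c=env.read_camera("side"); f=c["frame"][100:320,170:330,::-1]; cv2.imwrite("pics/s2.png",cv2.resize(f,None,fx=2.7,fy=2.7,interpolation=cv2.INTER_CUBIC))
E
```

```text
[-0.10646657  0.25721457  0.44060481]
```

View pics/s2.png

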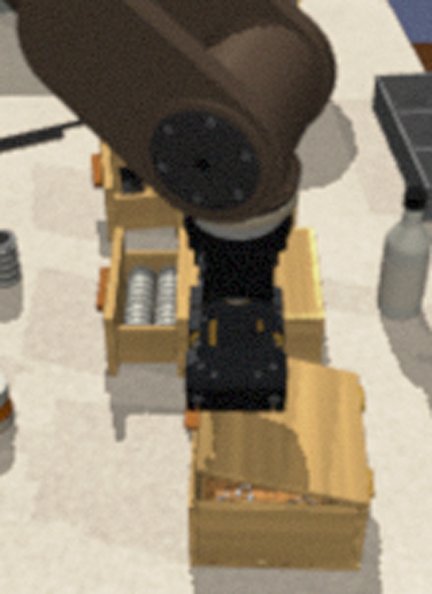

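```bash
python3 - <<'E'
from h import *; from cell import env; import cv2
c=env.read_camera("side"); t=env.read_camera("top")
def proj(c,p):
    f=192/np.tan(np.radians(c["vertical_fov"])/2); q=np.linalg.inv(c["world_from_camera"])@np.r_[p,1]
    return np.array([c["cx"]+f*q[0]/q[2],c["cy"]+f*q[1]/q[2]])
print("s1 tip",proj(c,(629.7,-220.3,284.4)))
o=np.array([170,100])
for p in((583.5,-216,85.3),(583.5,-216,163),(540,-210,80),(548,-280,80),(540,-280,88)): print(p,proj(c,p),(proj(c,p)-o)*2.7)
a=cv2.resize(c["frame"][225:320,220:320,::-1],None,fx=5,fy=5,interpolation=cv2.INTER_CUBIC)
b=cv2.resize(t["frame"][145:240,290:390,::-1],None,fx=5,fy=5,interpolation=cv2.INTER_CUBIC)[:,:300]
cv2.imwrite("pics/s3.png",np.hstack([a,b]))
E
```

```text
s1 tip [281.83502443 188.77202464]
(583.5, -216, 85.3) [256.11199828 258.8321502 ] [232.50239537 428.84680553]
(583.5, -216, 163) [256.55711357 234.20874255] [233.70420663 362.36360488]
(540, -210, 80) [236.45524184 259.97652465] [179.42915298 431.93661656]
(548, -280, 80) [243.01157518 285.15597945] [197.13125299 499.92114451]
(540, -280, 88) [239.15022903 283.11415264] [186.70561838 494.40821214]
```

View pics/s3.png

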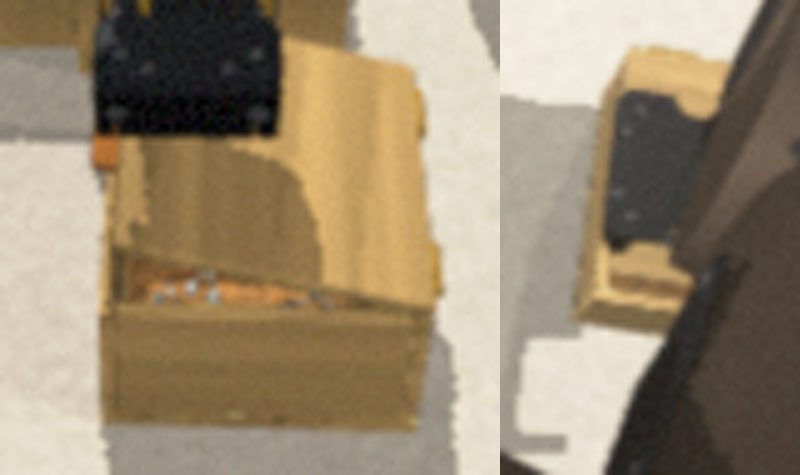

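The lid is still open a little: in the side crop its free edge (110,245) sits above the rim corner (105,300). The gripper also appears higher than the projected TCP. I'll quantify both.

```bash
python3 - <<'E'
from h import *; from cell import env; import cv2
c=env.read_camera("side"); t=env.read_camera("top"); s=env.state()
def proj(c,p):
    f=192/np.tan(np.radians(c["vertical_fov"])/2); q=np.linalg.inv(c["world_from_camera"])@np.r_[p,1]
    return np.round([c["cx"]+f*q[0]/q[2],c["cy"]+f*q[1]/q[2]],1)
print("wanted side (242,274) free R corner; tab near end (243.5,259); top tab left end (312,203)")
X=np.array([.99,-.139,0]);Y=np.array([.139,.99,0]);Z=np.array([0,0,1.]);H=np.array([690,-232,80.])
for th in(0,.1,.15,.2,.3):
    r=-np.cos(th)*X+np.sin(th)*Z; n=np.sin(th)*X+np.cos(th)*Z
    print(th,proj(c,H+140*r+8*n-70*Y),proj(c,H+151*r-30*Y),proj(t,H+151*r+30*Y))
R=Ro.from_euler("xyz",s["tcp_rot"]).as_matrix(); p=s["eef_pos"]
for n,q in(("tip",(0,0,0)),("body y-",(0,90,-78)),("body y+",(0,-90,-78)),("bodyfront y+",(37,-90,-78)),("bodyback y+",(-37,-90,-78)),("x90",(90,0,-78))): print(n,proj(c,p+R@q),proj(t,p+R@q))
print("seen: side body lower corners (239,251.5),(275,251.5); top body left end u=312 v 163..194")
w=env.read_camera("wrist"); cv2.imwrite("pics/w1.png",w["frame"][:,:,::-1])
E
```

```text
wanted side (242,274) free R corner; tab near end (243.5,259); top tab left end (312,203)
0 [240.  283.8] [235.9 270.9] [322.2 209.8]
0.1 [240.7 279.6] [236.1 266.4] [323.4 208.6]
0.15 [241.2 277.4] [236.5 264.1] [324.  207.8]
0.2 [242.  275.3] [237.1 261.8] [324.6 206.8]
0.3 [244.  271.2] [238.7 257.3] [326.  204.5]
tip [256.1 258.8] [335.1 195.5]
body y- [256.5 267.8] [378.5 194.4]
body y+ [256.6 205.8] [306.6 184.2]
bodyfront y+ [272.9 206. ] [308.3 170. ]
bodyback y+ [240.4 205.6] [304.9 198.7]
x90 [299.6 234.6] [345.9 154.9]
seen: side body lower corners (239,251.5),(275,251.5); top body left end u=312 v 163..194
```

View pics/w1.png

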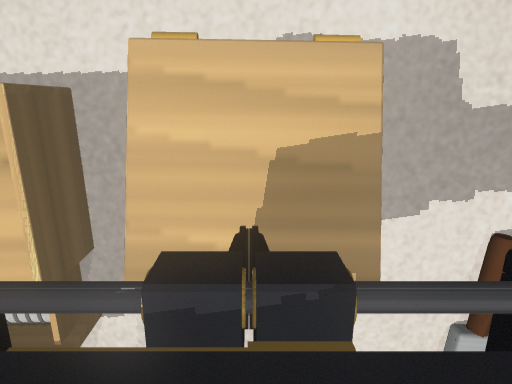

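The wrist view shows the lid's outer face, hinge edge (128,38)–(383,42), with the finger tip (~250,230) over it. I'll check the hinge and the tip against the wrist calibration.

```bash
python3 - <<'E'
from h import *; from cell import env; import cv2
s=env.state(); w=env.read_camera("wrist"); E=np.array(w["hand_eye"]); print(E.round(3).tolist(),w["vertical_fov"],w["cx"],w["cy"])
f=192/np.tan(np.radians(w["vertical_fov"])/2)
def pt(q):
    a=np.linalg.inv(E)@np.r_[q,1]; return np.round([w["cx"]+f*a[0]/a[2],w["cy"]+f*a[1]/a[2]],1)
for q in((0,0,0),(0,0,-20),(10,0,0),(10,12,0),(10,12,-20)): print(q,pt(q))
M=np.eye(4);M[:3,:3]=Ro.from_euler("xyz",s["tcp_rot"]).as_matrix();M[:3,3]=s["eef_pos"]
c=dict(w,world_from_camera=M@E)
print([plane(c,u,v,z).round(1).tolist() for u,v,z in((128,38,88),(383,42,88),(125,275,88),(381,275,88),(125,275,115),(381,275,115))], s["eef_pos"])
side=env.read_camera("side"); cv2.imwrite("/tmp/x.png",side["frame"])
print("hinge tri L,R: need side px"); 
E
```

```text
[[0.0, -0.964, -0.265, 74.044], [1.0, 0.0, -0.0, 0.328], [0.0, -0.265, 0.964, -206.022], [0.0, 0.0, 0.0, 1.0]] 58.058416060606724 248.48294291924162 195.61517681638176
(0, 0, 0) [248.  222.1]
(0, 0, -20) [247.9 233.9]
(10, 0, 0) [248. 207.]
(10, 12, 0) [267.3 207. ]
(10, 12, -20) [269.1 217.4]
[[697.4, -164.8, 88.0], [678.3, -301.9, 88.0], [558.2, -132.1, 88.0], [537.5, -297.5, 88.0], [571.3, -144.5, 115.0], [553.4, -288.0, 115.0]] [ 583.53536323 -216.03547929   85.4233996 ]
hinge tri L,R: need side px
```

```bash
cat > lid.py <<'E'
from h import *; from cell import env; import cv2
s=env.state(); w=env.read_camera("wrist"); E=np.array(w["hand_eye"])
M=np.eye(4);M[:3,:3]=Ro.from_euler("xyz",s["tcp_rot"]).as_matrix();M[:3,3]=s["eef_pos"]
c=dict(w,world_from_camera=M@E); T=c["world_from_camera"]
hsv=cv2.cvtColor(w["frame"],cv2.COLOR_RGB2HSV); m=cv2.inRange(hsv,(8,70,40),(30,255,255))
m=cv2.morphologyEx(m,cv2.MORPH_OPEN,np.ones((5,5)))
P=[]
for v in range(60,275,15):
    x=np.flatnonzero(m[v,100:420])+100
    if len(x)<50: continue
    l,r=x[0]-.5,x[-1]+.5
    o,a=ray(c,l,v); _,b=ray(c,r,v); k=140/np.linalg.norm(a-b); p=o+k*(a+b)/2
    P.append(np.r_[v,l,r,p])
P=np.array(P); print(P.round(1)[::2])
X=np.array([.99,-.139]); h=(P[:,3:5]-[690,-232])@X; k=np.polyfit(h,P[:,5],1); print("slope->theta",-np.arctan(k[0]),"z at hinge",k[1], "F",s["ft_force"],s["eef_pos"])
E
python3 lid.py
```

```text
[[  60.   127.5  382.5  677.7 -231.7   88.6]
 [  90.   126.5  382.5  662.  -229.4   93.7]
 [ 120.   126.5  381.5  646.3 -227.2   97.3]
 [ 150.   125.5  381.5  630.7 -225.   102.4]
 [ 180.   125.5  381.5  615.  -223.   106.8]
 [ 210.   124.5  380.5  599.4 -220.5  111.1]
 [ 240.   124.5  380.5  583.7 -218.5  115.5]
 [ 270.   123.5  379.5  568.  -216.   119.8]]
slope->theta 0.27375366894614933 z at hinge 85.44510413720332 F [-0.0263101  -0.70294437 -0.39872924] [ 583.53804851 -215.9934229    85.41945926]
```

The wrist fit gives θ≈0.27, so the lid surface is at z≈115 where the TCP reads 85. I'll press a little further and see whether the lid follows.

Emit:
{"op": "arm_command", "data": {"targets": [[0,0,2,0,0],[0,0,4,0,0],[0,0,6,0,0],[0,0,8,0,0],[0,0,8,0,0]]}}

```text
t: 6.1
eef_pos: [583.4, -216.0, 77.1]
tcp_rot: [-3.142, 0.0, -0.125]
ft_force: [0.6, 0.3, -0.2]
opening: 0.003
grip_force: 0.0
```

```bash
python3 lid.py|tail -1
```

```text
slope->theta 0.20104448987527374 z at hinge 85.93807223671593 F [ 0.59970168  0.34593709 -0.23819409] [ 583.41424545 -215.99758908   77.07363445]
```

The lid follows the tool, so the real tip sits about 30 mm above the reported TCP. I'll keep going down gently.

Emit:
{"op": "arm_command", "data": {"targets": [[0,0,3,0,0],[0,0,6,0,0],[0,0,9,0,0],[0,0,12,0,0],[0,0,15,0,0]]}}

```text
t: 6.65
eef_pos: [583.5, -216.0, 62.1]
tcp_rot: [-3.142, 0.0, -0.125]
ft_force: [-1.1, 0.6, 0.6]
opening: 0.004
grip_force: 0.5
```

Emit:
{"op": "arm_command", "data": {"targets": [[0,0,1,0,0],[0,0,2,0,0],[0,0,3,0,0],[0,0,4,0,0],[0,0,5,0,0]]}}

```text
t: 7.15
eef_pos: [583.6, -216.0, 57.4]
tcp_rot: [3.141, -0.0, -0.125]
ft_force: [-1.3, 0.5, 0.4]
opening: 0.002
grip_force: 0.5
```

```bash
python3 lid.py|tail -1
```

```text
slope->theta 0.03820795534665224 z at hinge 86.32976685850348 F [-1.31298522  0.52345083  0.38490954] [ 583.55536311 -216.02494201   57.42451226]
```

Emit:
{"op": "arm_command", "data": {"targets": [[0,0,1,0,0],[0,0,2,0,0],[0,0,3,0,0],[0,0,3,0,0],[0,0,3,0,0]]}}

```text
t: 7.7
eef_pos: [583.6, -216.0, 54.4]
tcp_rot: [3.142, -0.0, -0.125]
ft_force: [-0.8, -0.2, 0.0]
opening: 0.003
grip_force: 0.0
```

Emit:
{"op": "arm_command", "data": {"targets": [[0,0,0.5,0,0],[0,0,1,0,0],[0,0,1.5,0,0],[0,0,1.5,0,0]]}}

```text
t: 8.1
eef_pos: [583.5, -216.0, 52.9]
tcp_rot: [3.142, -0.0, -0.125]
ft_force: [0.0, 0.2, -0.2]
opening: 0.007
grip_force: 0.0
```

```bash
python3 lid.py|tail -1
```

```text
slope->theta 0.0014798216441400777 z at hinge 86.2767379487406 F [ 0.03957745  0.1696026  -0.16568197] [ 583.52926898 -216.01340057   52.87521191]
```

Emit:
{"op": "arm_command", "data": {"targets": [[0,0,0.5,0,0],[0,0,1,0,0],[0,0,1.5,0,0]]}}

```text
t: 8.45
eef_pos: [583.6, -216.0, 52.4]
tcp_rot: [3.141, -0.001, -0.125]
ft_force: [-4.0, 1.1, 15.6]
opening: 0.004
grip_force: 7.3
```

```bash
python3 lid.py|tail -1
```

```text
slope->theta 0.0005831264249618837 z at hinge 86.10118174065134 F [-3.97762487  1.05926694 15.62519032] [ 583.58609703 -216.04167064   52.41105031]
```

The lid is shut: θ≈0 against a firm stop at 15 N. Now I lift off and move to a point in front of the roller drawer.

Emit:
{"op": "arm_command", "data": {"targets": [[0,0,-5,0,0],[0,0,-30,0,0],[0,0,-65,0,0],[0,0,-100,0,0],[-25,-25,-110,0,0]]}}

```text
t: 9.0
eef_pos: [564.4, -190.4, 164.7]
tcp_rot: [3.139, -0.006, -0.126]
ft_force: [-0.1, -0.2, -0.4]
opening: 0.004
grip_force: 0.0
```

Emit:
{"op": "arm_command", "data": {"targets": [[-31,-36,0,0,0],[-63,-73,0,0,0],[-94,-109,0,0,0],[-126,-146,0,0,0],[-157,-182,0,0,0]]}}

```text
t: 9.5
eef_pos: [427.4, 13.3, 161.6]
tcp_rot: [-3.142, -0.001, -0.125]
ft_force: [1.7, 0.1, -0.4]
opening: 0.006
grip_force: 0.0
```

```bash
python3 - <<'E'
from h import *; from cell import env
import cv2
s=env.state(); print(s["eef_pos"],s["tcp_rot"],s["ft_force"],go(s,(429,12,15)))
t=env.read_camera("side"); cv2.imwrite("pics/s4.png",cv2.resize(t["frame"][60:320,120:330,::-1],None,fx=2.2,fy=2.2))
E
```

```text
[427.3572618   13.31889766 161.55687966] [-3.14157106e+00 -5.12450138e-04 -1.25163560e-01] [ 1.66868736  0.10974854 -0.40106229] [  1.7   1.1 146.6]
```

View pics/s4.png

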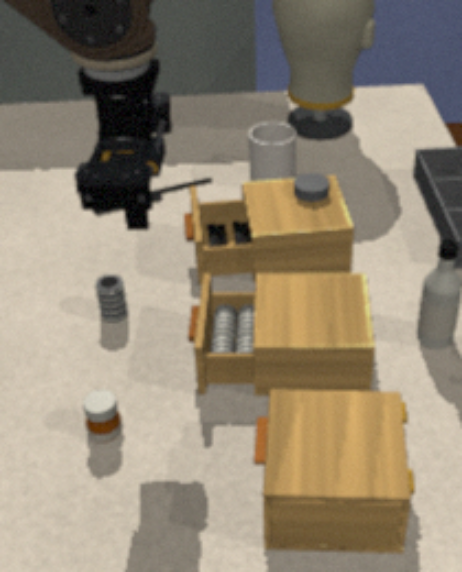

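The side view shows the lid lying flat and nothing else disturbed. The shut finger tip is at about (138,226) in the crop, pixel (183,163). I'll check its height.

```bash
python3 - <<'E'
from h import *; import pickle
c=pickle.load(open("cams0.pkl","rb"))["side"]
f=192/np.tan(np.radians(c["vertical_fov"])/2)
for z in(140,161,180,196,210):
    q=np.linalg.inv(c["world_from_camera"])@np.r_[427.4,13.3,z,1]; print(z,c["cx"]+f*q[0]/q[2],c["cy"]+f*q[1]/q[2])
E
```

```text
140 184.93331738869148 181.48170893516016
161 184.0473641173537 174.88676714846147
180 183.2243730983157 168.76050966161242
196 182.51495258338787 163.47965891067554
210 181.88151790231836 158.76443861353565
```

The tip really is about 35 mm above the reported TCP. I'll descend to TCP z≈16, which puts the tip at ~51, level with the pull.

Emit:
{"op": "arm_command", "data": {"targets": [[0,0,35,0,0],[0,0,70,0,0],[0,0,105,0,0],[0,0,130,0,0],[0,0,145,0,0]]}}

```text
t: 10.05
eef_pos: [428.2, 12.1, 14.8]
tcp_rot: [3.142, 0.002, -0.125]
ft_force: [0.1, -0.5, -0.9]
opening: 0.007
grip_force: 0.0
```

Emit:
{"op": "arm_command", "data": {"targets": [[8,0,0,0,0],[16,0,0,0,0],[23,0,0,0,0],[29,0,0,0,0],[34,0,0,0,0]]}}

```text
t: 10.55
eef_pos: [463.3, 7.6, 17.1]
tcp_rot: [3.142, -0.001, -0.125]
ft_force: [-2.2, 0.6, 0.8]
opening: 0.007
grip_force: 0.4
```

Emit:
{"op": "arm_command", "data": {"targets": [[5,0,0,0,0],[10,0,0,0,0],[15,0,0,0,0],[20,0,0,0,0],[25,0,0,0,0]]}}

```text
t: 11.05
eef_pos: [487.5, 4.7, 16.4]
tcp_rot: [3.142, 0.0, -0.125]
ft_force: [-0.3, 0.4, 0.8]
opening: 0.006
grip_force: 0.7
```

Emit:
{"op": "arm_command", "data": {"targets": [[5,0,0,0,0],[10,0,0,0,0],[15,0,0,0,0],[20,0,0,0,0],[25,0,0,0,0]]}}

```text
t: 11.55
eef_pos: [512.4, 1.5, 16.4]
tcp_rot: [3.142, 0.0, -0.125]
ft_force: [-0.9, 1.1, 0.4]
opening: 0.004
grip_force: 0.7
```

Emit:
{"op": "arm_command", "data": {"targets": [[2,0,0,0,0],[4,0,0,0,0],[6,0,0,0,0],[8,0,0,0,0],[10,0,0,0,0]]}}

```text
t: 12.05
eef_pos: [520.2, 0.6, 16.3]
tcp_rot: [3.141, 0.004, -0.125]
ft_force: [-13.0, 2.3, 9.7]
opening: 0.006
grip_force: 6.8
```

```bash
cat > dr.py <<'E'
from h import *; from cell import env; import cv2
s=env.state(); print(s["eef_pos"],s["ft_force"])
c=env.read_camera("side"); h=cv2.cvtColor(c["frame"],cv2.COLOR_RGB2HSV)
cv2.imwrite("pics/s5.png",cv2.resize(c["frame"][130:290,170:330,::-1],None,fx=3,fy=3))
t=env.read_camera("top"); h=cv2.cvtColor(t["frame"],cv2.COLOR_RGB2HSV)
m=cv2.inRange(h,(0,110,60),(14,255,255)); m[:190]=0;m[260:]=0
n,_,st,ce=cv2.connectedComponentsWithStats(m)
for a,q in zip(st[1:],ce[1:]):
    if a[4]>8: print(a.tolist(),plane(t,*q,60).round(1))
E
python3 dr.py
```

```text
[520.23196832   0.55021457  16.25238777] [-13.04712512   2.31303644   9.72706234]
[475, 190, 6, 4, 10] [ 608.6 -620.8   60. ]
[476, 194, 6, 5, 11] [ 594.7 -623.    60. ]
[324, 207, 22, 7, 73] [ 547.5 -220.3   60. ]
[163, 231, 22, 4, 77] [478.  215.9  60. ]
```

Emit:
{"op": "arm_command", "data": {"targets": [[0.5,0,0,0,0],[1,0,0,0,0],[1,0,0,0,0]]}}

```text
t: 12.45
eef_pos: [520.1, 0.6, 16.2]
tcp_rot: [3.141, 0.006, -0.124]
ft_force: [-12.7, 1.8, 7.9]
opening: 0.004
grip_force: 6.1
```

That is a firm stop. I'll back away straight, rise, and look.

Emit:
{"op": "arm_command", "data": {"targets": [[-10,0,0,0,0],[-30,0,0,0,0],[-60,0,0,0,0],[-80,0,-15,0,0],[-85,0,-60,0,0]]}}

```text
t: 12.95
eef_pos: [435.0, 11.1, 74.7]
tcp_rot: [3.141, 0.007, -0.125]
ft_force: [-0.0, -0.3, 0.6]
opening: 0.004
grip_force: 0.0
```

Emit:
{"op": "arm_command", "data": {"targets": [[0,0,-50,0,0],[0,0,-100,0,0],[0,0,-150,0,0],[0,0,-180,0,0]]}}

```text
t: 13.35
eef_pos: [439.2, 10.7, 260.3]
tcp_rot: [3.141, -0.006, -0.125]
ft_force: [-0.0, -0.5, -0.2]
opening: 0.005
grip_force: 0.0
```

```bash
python3 dr.py
```

```text
[439.18399599  10.6627473  260.30121532] [-0.02085553 -0.47596327 -0.20884339]
[471, 190, 5, 5, 9] [ 606.9 -608.4   60. ]
[487, 190, 5, 9, 15] [ 601.2 -655.    60. ]
[467, 192, 6, 8, 12] [ 596.9 -599.    60. ]
[481, 195, 7, 9, 25] [ 587.4 -637.6   60. ]
[493, 195, 6, 8, 13] [ 588.7 -668.6   60. ]
[497, 194, 7, 8, 18] [ 593.7 -685.2   60. ]
[323, 207, 24, 7, 83] [ 547.7 -218.    60. ]
[402, 226, 5, 6, 19] [ 500.4 -408.5   60. ]
[163, 231, 22, 4, 79] [478.1 215.7  60. ]
```

View pics/s5.png

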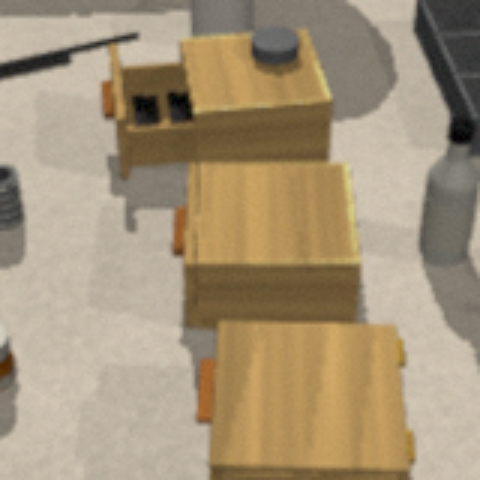

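The side view shows the roller drawer home (panel against the carcass at about (190,215) in the crop), the lid flat and the comb drawer untouched. I'll check the seam for a remaining gap.

```bash
python3 - <<'E'
from h import *; from cell import env; import cv2
fr=[env.read_camera("side") for _ in range(3)]
I=np.mean([f["frame"].astype(float).mean(2) for f in fr],0)
for v in(188,193,198,203,208,213): print(v,I[v,226:246].round().astype(int))
c=fr[0]; t=env.read_camera("top"); J=t["frame"].astype(float).mean(2)
f=192/np.tan(np.radians(c["vertical_fov"])/2)
X=np.array([.995,-.1,0]);Y=np.array([.1,.995,0]);C=np.array([622.9,-8,80])
for x in(-70,-74,-78,-82,-86):
    for y in(-50,0,50):
        for k in(c,t):
            q=np.linalg.inv(k["world_from_camera"])@np.r_[C+x*X+y*Y,1]; ff=192/np.tan(np.radians(k["vertical_fov"])/2); print(x,y,np.round([k["cx"]+ff*q[0]/q[2],k["cy"]+ff*q[1]/q[2]],1),end=" ")
    print()
for u in(236,244,252,260,268,276): print(u,J[188:222,u].astype(int))
E
```

```text
188 [123 124 123 123 124 125 128 133 137 125 126 148 146 142 141 146 151 150
 148 148]
193 [125 122 123 123 121 114 119 136 140 127 123 146 142 141 144 150 151 149
 148 146]
198 [121 119 116 118 124 114 118 137 141 128 129 142 140 140 143 150 149 148
 148 146]
203 [173 154 111  95  94 101 120 138 141 149 152 144 145 148 147 150 148 147
 145 143]
208 [176 155 100  90 100 122 144 142 123 123 147 144 143 147 146 146 149 146
 144 142]
213 [162 120  68  57  65 105 141 146 126 117 146 150 149 147 146 146 148 145
 143 143]
-70 -50 [234.5 212.2] -70 -50 [273.7 207.5] -70 0 [234.9 199.5] -70 0 [255.2 205.4] -70 50 [235.3 187.8] -70 50 [236.7 203.2] 
-74 -50 [233.  212.2] -74 -50 [273.5 209. ] -74 0 [233.4 199.5] -74 0 [255.  206.8] -74 50 [233.9 187.8] -74 50 [236.5 204.6] 
-78 -50 [231.4 212.2] -78 -50 [273.4 210.5] -78 0 [231.9 199.5] -78 0 [254.8 208.3] -78 50 [232.4 187.8] -78 50 [236.3 206.1] 
-82 -50 [229.8 212.2] -82 -50 [273.2 211.9] -82 0 [230.4 199.6] -82 0 [254.7 209.7] -82 50 [231.  187.8] -82 50 [236.1 207.5] 
-86 -50 [228.3 212.2] -86 -50 [273.1 213.4] -86 0 [228.9 199.6] -86 0 
[... 214 characters left out ...]
39 141 140 140 120  62  46  48  51  54  56  58  58  59  60  59
  61  59  62  62  64  65  63  66  68  65  64  68  64  67  64  63]
252 [148 140 139 136 136 139 140 122  64  49  47  52  52  53  53  56  55  57
  59  58  61  61  63  61  65  66  67  65  65  66  69  65  65  66]
260 [148 148 142 137 137 137 137 141 122  70  47  50  46  54  54  55  57  57
  56  57  60  60  62  61  64  63  64  64  67  65  66  66  65  66]
268 [148 149 147 141 133 135 134 139 138 125  80  50  49  51  47  53  56  51
  56  60  59  65  62  63  62  60  62  65  66  64  68  66  67  66]
276 [146 148 150 143 136 135 128 134 137 140 128  90  55  51  48  54  54  52
  58  55  57  58  58  62  62  61  63  63  62  68  64  68  66  65]
```

There is only a faint seam of about 1 mm. To be sure, I'll give it a second gentle push on the panel above the pull.

Emit:
{"op": "arm_command", "data": {"targets": [[0,0,50,0,0],[0,0,100,0,0],[0,0,150,0,0],[10,0,195,0,0],[20,0,230,0,0]]}}

```text
t: 14.15
eef_pos: [456.9, 8.4, 23.1]
tcp_rot: [3.141, 0.004, -0.125]
ft_force: [1.7, 0.1, 0.2]
opening: -0.005
grip_force: 0.0
```

Emit:
{"op": "arm_command", "data": {"targets": [[15,0,0,0,0],[30,0,0,0,0],[44,0,0,0,0],[56,0,0,0,0],[60,0,0,0,0]]}}

```text
t: 14.65
eef_pos: [518.4, 0.7, 25.5]
tcp_rot: [3.141, 0.001, -0.125]
ft_force: [-0.1, 0.5, 0.1]
opening: 0.005
grip_force: 0.0
```

Emit:
{"op": "arm_command", "data": {"targets": [[2,0,0,0,0],[4,0,0,0,0],[6,0,0,0,0],[8,0,0,0,0],[10,0,0,0,0]]}}

```text
t: 15.15
eef_pos: [528.0, -0.4, 26.5]
tcp_rot: [3.142, -0.0, -0.125]
ft_force: [-0.1, 0.1, 0.4]
opening: 0.007
grip_force: 0.0
```

Emit:
{"op": "arm_command", "data": {"targets": [[1,0,0,0,0],[2,0,0,0,0],[3,0,0,0,0],[4,0,0,0,0],[5,0,0,0,0]]}}

```text
t: 15.65
eef_pos: [532.0, -0.9, 26.3]
tcp_rot: [3.141, 0.002, -0.125]
ft_force: [-7.4, 0.3, 5.5]
opening: 0.006
grip_force: 3.6
```

It stops at 532, which is exactly the 12 mm pull depth past the earlier stop, so the drawer is home. I'll retreat, check the loose things and hand in.

Emit:
{"op": "arm_command", "data": {"targets": [[-10,0,0,0,0],[-35,0,0,0,0],[-70,0,0,0,0],[-95,0,-20,0,0],[-100,0,-65,0,0]]}}

```text
t: 16.15
eef_pos: [428.9, 12.0, 89.8]
tcp_rot: [3.142, 0.008, -0.125]
ft_force: [1.3, -0.4, 0.3]
opening: 0.006
grip_force: 0.0
```

Emit:
{"op": "arm_command", "data": {"targets": [[0,0,-50,0,0],[0,0,-100,0,0],[0,0,-150,0,0],[0,0,-150,0,0],[0,0,-150,0,0]]}}

```text
t: 16.65
eef_pos: [433.4, 11.5, 242.0]
tcp_rot: [3.142, -0.003, -0.125]
ft_force: [-0.3, -1.0, -1.5]
opening: 0.004
grip_force: 0.0
```

```bash
python3 - <<'E'
from h import *; from cell import env; import cv2,pickle
a=pickle.load(open("cams0.pkl","rb"))["side"]["frame"]; b=env.read_camera("side")["frame"]
d=(cv2.absdiff(cv2.GaussianBlur(a,(5,5),0),cv2.GaussianBlur(b,(5,5),0)).max(2)>45).astype(np.uint8)
n,_,st,_=cv2.connectedComponentsWithStats(d); print([x.tolist() for x in st[1:] if x[4]>15])
s=env.state(); print(s["t"],s["eef_pos"],s["ft_force"])
print(env.job_done())
E
```

```text
[[37, 0, 80, 197, 7188], [91, 0, 102, 47, 2507], [151, 51, 46, 86, 2400], [0, 53, 45, 93, 2028], [206, 193, 29, 69, 1294], [243, 229, 62, 57, 2049], [57, 237, 65, 147, 7744], [235, 250, 7, 22, 123], [303, 253, 4, 20, 45], [0, 275, 34, 109, 2777], [240, 285, 32, 4, 70], [174, 308, 46, 70, 2097], [30, 318, 27, 66, 1240], [246, 344, 32, 4, 96], [277, 349, 19, 15, 144]]
16.7 [432.94452441  11.47578407 240.86086347] [-0.56152922 -0.23778295 -0.93463473]
the job is handed in; nothing more can be done
None
```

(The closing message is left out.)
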